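# Stow the bench things in their travel holders

## Task

The mobile lab is about to drive off: put the beaker, the brass weight, the measuring cylinder and the small cardboard box each into the grey travel holder whose recess and dark patch match its foot. Each must stand upright on its holder's floor, inside the lip and roughly centred on the patch, the box with its long side along the holder's; never tip the beaker or the measuring cylinder over on the way.

Things in the scene. Friction and masses are not known exactly. Their poses are not given: they have to be found in the camera images.
- beaker: Small clear beaker with a straw-coloured filling, round, 46 mm across at the foot, 50 mm at the rim, 59 mm high, about 60 g. Origin: centre of its underside; z up along its axis. Its yaw has no meaning. Grip it round the outside, anywhere 15 mm or more above the foot.
- weight: Plain brass check weight, round, 30 mm across, 51 mm high with a narrower neck and knob on top, about 200 g. Origin: centre of its underside; z up along its axis. Its yaw has no meaning. Grip it round the body with the tips about 16 mm above its underside; the knob too acts as a full 30 mm cylinder.
- cylinder: Slender clear measuring cylinder, 121 mm high, tube 26 mm across, on a blue six-sided foot 6 mm thick, 42 mm across flats and 48 mm across corners, about 90 g, base-heavy. Origin: centre of its underside; z up along its axis. Grip it by the tube, for example with the tips 60 mm above the worktop.
- fuse_box: Small white and blue cardboard box lying flat, 36 mm along its x, 62 mm along its y, 22 mm high, about 60 g. Origin: centre of its underside; z up. Grip it across the 36 mm (along its x) with the tips at least 7 mm above its underside.
- wide_holder: Fixed low grey plastic travel holder: round recess 62 mm across inside, 70 mm outside. Floor 2 mm and top of the 4 mm thick lip 6 mm above the worktop: keep the gripper's tips above the lip. A dark patch on the floor has the shape of the foot that belongs here (a round patch 46 mm across: the beaker). Small screw tabs along +y and -y. Origin: centre of its underside; z up; its yaw does not matter.
- narrow_holder: Fixed low grey plastic travel holder: round recess 46 mm across inside, 54 mm outside. Floor 2 mm and top of the 4 mm thick lip 6 mm above the worktop: keep the gripper's tips above the lip. A dark patch on the floor has the shape of the foot that belongs here (a round patch 30 mm across: the weight). Small screw tabs along +y and -y. Origin: centre of its underside; z up; its yaw does not matter.
- hex_holder: Fixed low grey plastic travel holder: six-sided recess 58 mm across flats inside, 66 mm outside. Floor 2 mm and top of the 4 mm thick lip 6 mm above the worktop: keep the gripper's tips above the lip. A dark patch on the floor has the shape of the foot that belongs here (a six-sided patch 42 mm across flats: the measuring cylinder). Small screw tabs along +y and -y. Origin: centre of its underside; z up; the foot goes in at any yaw.
- oblong_holder: Fixed low grey plastic travel holder: oblong recess 52 mm along its x and 78 mm along its y inside, 60 x 86 mm outside. Floor 2 mm and top of the 4 mm thick lip 6 mm above the worktop: keep the gripper's tips above the lip. A dark patch on the floor has the shape of the foot that belongs here (an oblong patch 36 x 62 mm: the fuse box; either way round). Small screw tabs along +y and -y. Origin: centre of its underside; z up; y along its long side.
Mind the look-alikes: they are no part of the job. What is shaped like the weight but orange is not meant.

How it is judged:
At the end, for the whole second after the job is handed in: Beaker in the wide, weight in the narrow round, cylinder in the six-sided, box in the oblong holder: underside under 4.5 mm above the holder's, upright within 0.1 rad, centred within 13 mm (weight 12), box along within 0.35 rad, released and at rest (0.02 m/s, 0.3 rad/s) (horizontal distance between beaker and wide_holder below 0.013 m and z of beaker in the frame of wide_holder below 0.0045 m and angle between each of beaker, weight, cylinder, fuse_box's own z axis and vertical below 0.1 rad and linear speed of each of beaker, weight, cylinder, fuse_box below 0.02 m/s and angular speed of each of beaker, weight, cylinder, fuse_box below 0.3 rad/s and horizontal distance between weight and narrow_holder below 0.012 m and z of weight in the frame of narrow_holder below 0.0045 m and horizontal distance between cylinder and hex_holder below 0.013 m and z of cylinder in the frame of hex_holder below 0.0045 m and horizontal distance between fuse_box and oblong_holder below 0.013 m and z of fuse_box in the frame of oblong_holder below 0.0045 m and angle between the y axis of fuse_box and the y axis of oblong_holder, either way round below 0.35 rad); the robot touches nothing.
It fails at once if the beaker is tipped by more than 0.6 rad (angle between beaker's own z axis and vertical above 0.6 rad).
It fails at once if the measuring cylinder is tipped by more than 0.6 rad (angle between cylinder's own z axis and vertical above 0.6 rad).
It also fails if it takes over 104 s, if anything falls off the work surface, if the arm or the gripper's body presses on something with over 40 N, if the wrist force passes 120 N, or if a joint passes its speed limit or range.

## Robot

A 6-joint arm with a two-finger parallel gripper is mounted at the origin on a cart in front of the work surface, level with it; the furniture and walls round the work are solid. World frame = base frame: x ahead of the robot, y to its left, z up, the work surface at z = 0. Lengths are in m, angles in rad, forces in N, time in s.
With the tool pointing down it reaches from about 0.375 to 0.975 m from the base axis. Payload 3.8 kg.
Tool frame: the origin (TCP) lies at the very end of the fingers, on their centre line; the grasp point (between the pads) lies 19 mm behind it; z points along the fingers, y is the line along which they close (so a half turn about z gives the same grasp; the last joint's range is limited). The gripper opens to 85 mm and grips with 20 to 120 N. Pads are 22 mm wide; open, the fingers measure 114 mm over their backs; the gripper's body (76 mm by 85 mm) begins 54 mm behind the grasp point. The pads swing forward as they close: fully open they stand 13 mm farther back than shut.
Start: joints at [-1.313, 0.264, 1.604, -0, 1.274, -0.037], TCP at [0.196, -0.646, 0.231] pointing down, gripper open.
Joint ranges: [-2.63, 2.63], [-0.94, 2.18], [0.31, 2.57], [-1.31, 4.45], [0, 2.66], [-2.55, 2.55]. Speed limits (rad/s): [2.57, 2.57, 3.14, 3.14, 3.14, 3.14].

## Interface

Orientations are given as a rotation vector (axis times angle).
In Python, from workcell import monitor, viewer, job gives the robot as it stands. The module is installed in compiled form; this text tells all that it offers.
- The arm moves only by the tool step_arm, never from a script. Its argument "series" is one flat list of numbers, 4 for each row, row after row: the shift along the tool's x, y, z in m, then the turn about the tool's z in rad. A call has 1 to 8 rows; each row is the pose to reach, as a shift and turn from the pose commanded when the call began, along the tool's axes at that moment; what a row does not reach only later rows make up. A row lasts 1/8 s, in which the tool goes at most 62.5 mm and 10.7 degrees, less where a joint would pass 70% of its speed; a pose out of reach is approached as far as the arm can. A call with a gripper value outside its range is refused whole. "gripper" is the opening, from 0 (shut) to 1 (fully open), set as the call begins (left out, the last holds). The fingers move at their own pace and stop on an object; "newtons" is the grip in N (left out, the last holds). Time passes only in rows, so rows that repeat a pose let the fingers close. It gives the time, the measured TCP pose, the force, the opening and the grip force at its end, in the units of the state.
- monitor.read_state(): the state, without advancing time (a new reading comes with each control period).
- viewer.read_camera(name): name is "side" or "top"; returns a dict with "image" (420x560x3 uint8, red, green, blue), "intrinsics" (3x3 intrinsics, pixels), "distortion" ([k1, k2, p1, p2, k3] as OpenCV has them; the pictures are not rectified), "T" (4x4, takes a point from camera to world coordinates). Camera axes: x right, y up, looking along -z (the intrinsics and any distortion apply to the point x, -y, -z); pixel columns grow to the right and rows downward; lengths in m; the calibration is good to about 2 mm. A picture is of the moment at which its call begins. There is no depth.
- job.finish_job(): hands the job in; it is judged then, once.
Trained networks look in a picture, given as the dict that the camera call returned (one of the last four; its "shot" number tells which), for a name from the list of things; names that differ only in an ending like _2 or _b are one class to them, and where a whole thing is asked for, a point or a joint stands for the part that bears it (a point fixed in the world has none). Each returns a list of dicts, best first, with "score" (0 to 1); they miss things now and then, are a little off and sometimes report something else, mostly with a low value. They report only what shows in the picture. A call takes as long as a camera call. They do not tell look-alikes from the thing itself.
- viewer.boxes_of(picture, label): "extent" ([centre column, centre row, width, height] in pixels, round what is visible of it).
- viewer.spot_point(picture, label): "point" ([column, row] in pixels: a listed point, or the origin of a listed thing).
The state is a dict: "time": time; "q": joint angles; "joint_vel": joint speeds; "joint_torque": joint torques, N m; "tool_pos": TCP position; "tcp_rot": TCP orientation; "wrist_force": force on the tool from outside, world axes, zero at the start; "torque": the same for the moment, N m; "width": opening from 0.0 (shut) to 1.0 (fully open); "grip_force": force on a finger pad.
Only numpy, scipy, OpenCV 4.12 (cv2) and the standard library are available. Lean on these libraries where they do the work, as an engineer would, in place of code of your own. Each camera call takes 0.05 s, during which the arm holds its last target. There are 200 camera calls.

## Working session

There is one attempt and no reset: what is moved stays moved. The work goes in short steps, Python scripts to look and compute and a tool call to move; the robot and the scene stay as the last step left them, time stands still between calls to the robot, and variables do not carry over. Pictures are saved under pics/ and viewed, at most 14 in all, crops included, and the job is handed in when it is done.

Besides the shell and the picture viewer there is one more tool, called after "Request:" in YAML: its name, and indented under it one key for each argument. step_arm: Moves the arm, as the interface text tells. Its arguments: {"type":"object","properties":{"series":{"type":"array"},"gripper":{"type":"number"},"newtons":{"type":"number"}},"required":["series"]}

```bash
mkdir -p pics; cat > h.py <<'E'
import numpy as np, cv2
from workcell import monitor, viewer, job
from scipy.spatial.transform import Rotation as R
def world(pic,px,z=0.0):
    p=cv2.undistortPoints(np.array([[px]],float),np.array(pic["intrinsics"]),np.array(pic["distortion"]))[0,0]
    T=np.array(pic["T"]); d=T[:3,:3]@np.array([p[0],-p[1],-1]); o=T[:3,3]
    return o+d*(z-o[2])/d[2]
def pix(pic,P):
    T=np.array(pic["T"]); c=T[:3,:3].T@(np.array(P)-T[:3,3])
    return cv2.projectPoints(np.array([[c[0],-c[1],-c[2]]]),np.zeros(3),np.zeros(3),np.array(pic["intrinsics"]),np.array(pic["distortion"]))[0].ravel()
E
python3 - <<'E'
from h import *
np.set_printoptions(precision=4,suppress=True)
s=monitor.read_state(); print(s["time"],s["tool_pos"],s["tcp_rot"]); print(R.from_rotvec(s["tcp_rot"]).as_matrix())
for c in ["top","side"]:
    p=viewer.read_camera(c); cv2.imwrite(f"pics/{c}0.png",p["image"][:,:,::-1]); print(c,p["T"][:3,3] if hasattr(p["T"],'shape') else np.array(p["T"])[:3,3])
    for n in ["beaker","weight","cylinder","fuse_box","wide_holder","narrow_holder","hex_holder","oblong_holder"]:
        for d in viewer.spot_point(p,n)[:3]: print(n,round(d["score"],2),np.round(d["point"],1),world(p,d["point"],0)[:2])
E
```

```text
0.0 [ 0.1959 -0.6452  0.23  ] [-3.1053 -0.4611  0.0004]
[[ 0.9569  0.2906 -0.0006]
 [ 0.2906 -0.9569  0.0022]
 [ 0.0001 -0.0022 -1.    ]]
top [0.3232 0.0258 1.3735]
beaker 0.83 [308.3 241. ] [ 0.4782 -0.0448]
weight 0.67 [284.7 170. ] [0.6955 0.0285]
weight 0.58 [285.3 189.5] [0.6343 0.0258]
cylinder 0.62 [392.2 242.1] [ 0.4776 -0.2976]
fuse_box 0.56 [177.  249.5] [0.4464 0.3474]
wide_holder 0.74 [358.7 239. ] [ 0.486 -0.196]
wide_holder 0.6 [376.5 196.7] [ 0.6162 -0.2525]
narrow_holder 0.64 [358.  239.2] [ 0.4854 -0.1938]
narrow_holder 0.56 [225.7 245.1] [0.4623 0.2011]
hex_holder 0.73 [376.  195.8] [ 0.619 -0.251]
oblong_holder 0.86 [329.4 190. ] [ 0.6348 -0.1083]
side [0.4235 0.6577 0.5777]
beaker 0.55 [317.8 200.6] [ 0.4908 -0.0532]
beaker 0.39 [315.7 290.1] [0.4595 0.2066]
beaker 0.27 [329.8 169.2] [ 0.4776 -0.188 ]
weight 0.81 [256.8 211.4] [0.622  0.0123]
weight 0.6 [220.5 213.7] [0.7009 0.036 ]
cylinder 0.67 [304.5 362.6] [0.4571 0.3496]
cylinder 0.61 [335.  148.3] [ 0.4748 -0.2937]
fuse_box 0.36 [311.8 287.1] [0.4675 0.2012]
wide_holder 0.84 [328.  166.8] [ 0.4835 -0.1982]
narrow_holder 0.78 [314.6 291.2] [0.4611 0.2095]
narrow_holder 0.63 [326.7 167. ] [ 0.4867 -0.1966]
narrow_holder 0.53 [275.3 150.8] [ 0.6367 -0.2492]
hex_holder 0.85 [277.6 152.4] [ 0.6287 -0.2423]
oblong_holder 0.96 [264.7 177.6] [ 0.6355 -0.1192]
oblong_holder 0.57 [326.7 165.8] [ 0.4874 -0.2022]
```

```bash
python3 - <<'E'
import cv2
t=cv2.imread("pics/top0.png"); cv2.imwrite("pics/top0c.png",cv2.resize(t[140:290,130:430],None,fx=2.6,fy=2.6,interpolation=cv2.INTER_CUBIC))
E
```

```text
(no output)
```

View pics/top0c.png

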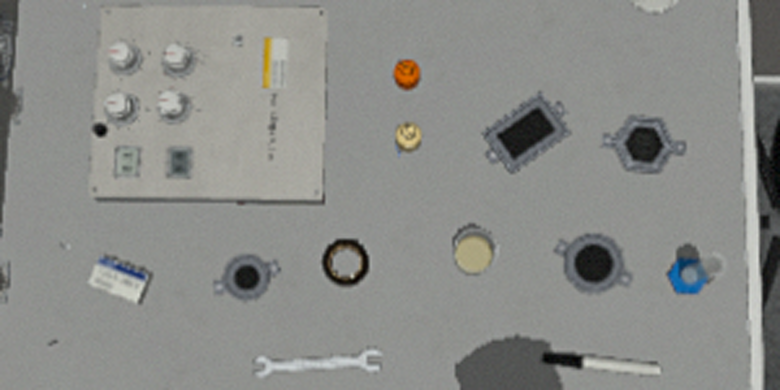

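View pics/side0.png

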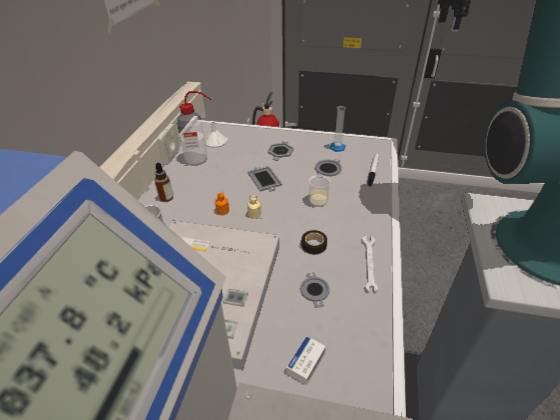

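View pics/top0.png

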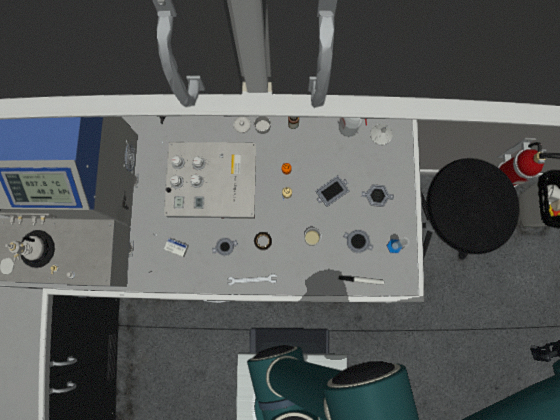

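The top view shows the dark patches at about (225,246) narrow, (358,241) wide, (377,196) hex and (332,190) oblong. It also shows the brass weight at (287,192), with the orange look-alike at (287,169), the beaker at (312,237), the cylinder foot at (393,247) and the box at (176,247). The side view agrees. Next I'll rectify patches to metric scale for precise measurement.

```bash
cat > ortho.py <<'E'
from h import *
def ortho(p,c,z,w=0.13,n=200):
    # image rows: +x world up ; cols: -y to the right
    g=np.linspace(w/2,-w/2,n); X,Y=np.meshgrid(c[0]+g,c[1]+g,indexing="ij")
    T=np.array(p["T"]); P=np.stack([X,Y,np.full_like(X,z)],-1).reshape(-1,3)
    c_=(P-T[:3,3])@T[:3,:3]; c_[:,1:]*=-1
    uv=cv2.projectPoints(c_,np.zeros(3),np.zeros(3),np.array(p["intrinsics"]),np.array(p["distortion"]))[0].reshape(n,n,2).astype(np.float32)
    return cv2.remap(p["image"],uv[...,0],uv[...,1],cv2.INTER_CUBIC), lambda r,k:(c[0]+w/2-r*w/(n-1),c[1]+w/2-k*w/(n-1))
E
cat > m.py <<'E'
from ortho import *
items=dict(wide=((.485,-.197),.002),narrow=((.461,.205),.002),hexh=((.622,-.247),.002),oblong=((.635,-.113),.002),
 beaker=((.485,-.05),.059),weight=((.63,.02),.051),cyl=((.475,-.295),.006),box=((.45,.348),.022))
for cam in ["top","side"]:
    p=viewer.read_camera(cam); tiles=[]
    for k,(c,z) in items.items():
        im,f=ortho(p,c,z); hsv=cv2.cvtColor(im,cv2.COLOR_RGB2HSV)
        if k in("wide","narrow","hexh","oblong"): m=(hsv[...,2]<60)
        elif k=="cyl": m=(hsv[...,1]>150)&(hsv[...,0]>90)&(hsv[...,0]<130)
        elif k=="box": m=(im.min(-1)>170)|((hsv[...,1]>120)&(hsv[...,0]>90)&(hsv[...,0]<135))
        else: m=(hsv[...,0]<35)&(hsv[...,1]>70)
        cs,_=cv2.findContours(m.astype(np.uint8),cv2.RETR_EXTERNAL,cv2.CHAIN_APPROX_NONE)
        if cs:
            q=max(cs,key=cv2.contourArea); mm=cv2.moments(q); 
            (a,b),(w,h),an=cv2.minAreaRect(q)
            if mm["m00"]:
                print(cam,k,"centroid",np.round(f(mm["m01"]/mm["m00"],mm["m10"]/mm["m00"]),4),"rect",np.round(f(b,a),4),np.round(np.array([w,h])*.65,1),round(an,1))
            cv2.drawContours(im,[q],-1,(255,0,255),1)
        im[98:102,96:104:7]=(0,255,0); tiles.append(im)
    big=np.vstack([np.hstack(tiles[:4]),np.hstack(tiles[4:])]); cv2.imwrite(f"pics/o_{cam}.png",big[:,:,::-1])
E
python3 m.py
```

```text
top wide centroid [ 0.4802 -0.1932] rect [ 0.4801 -0.1931] [42.5 42.6] 28.6
top narrow centroid [0.4585 0.2044] rect [0.4585 0.2041] [26.5 27.2] 80.5
top hexh centroid [ 0.6209 -0.2547] rect [ 0.6206 -0.2548] [42.8 40.1] 60.3
top oblong centroid [ 0.6326 -0.1155] rect [ 0.6327 -0.1155] [34.9 60.5] 54.0
top beaker centroid [ 0.4886 -0.0683] rect [ 0.488  -0.0685] [11.7  3.9] 71.6
top weight centroid [0.6149 0.022 ] rect [0.6146 0.0216] [31.2 27.3] 90.0
top cyl centroid [ 0.4639 -0.2969] rect [ 0.4657 -0.3   ] [43.3 36.9] 63.4
top box centroid [0.4473 0.3486] rect [0.4471 0.3508] [60.8 24. ] 19.6
side wide centroid [ 0.4833 -0.1919] rect [ 0.4832 -0.1917] [40.9 42.1] 18.4
side narrow centroid [0.462  0.2054] rect [0.4617 0.2053] [26.6 27.3] 90.0
side hexh centroid [ 0.6237 -0.2534] rect [ 0.6237 -0.2535] [40.7 37.9] 65.2
side oblong centroid [ 0.6357 -0.1148] rect [ 0.6358 -0.1147] [33.6 58.7] 54.2
side beaker centroid [0.5013 0.0015] rect [0.5013 0.0016] [2.  4.6] 90.0
side weight centroid [0.6147 0.0558] rect [0.6157 0.0532] [27.5 70.9] 71.6
side cyl centroid [ 0.4687 -0.29  ] rect [ 0.4694 -0.2917] [39.  39.6] 90.0
side box centroid [0.4511 0.3514] rect [0.4517 0.351 ] [61.4 27.2] 20.6
```

View pics/o_top.png

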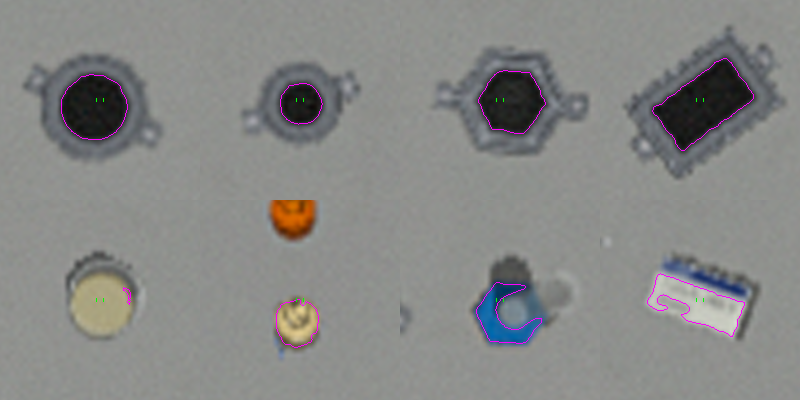

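View pics/o_side.png

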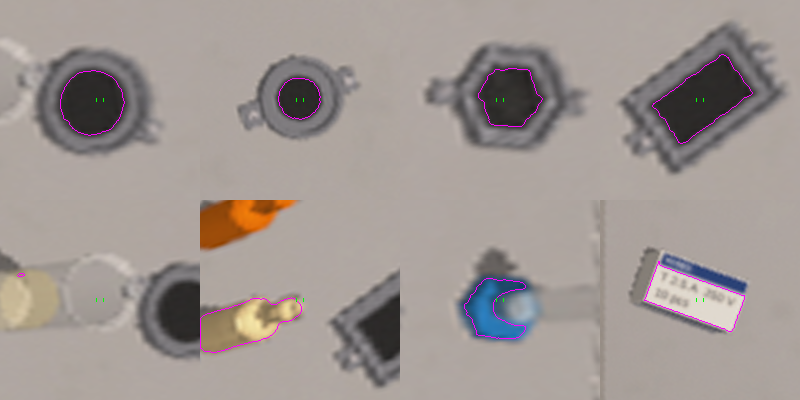

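The side view gives oblong long axis ≈36° and box ≈20°. Next I'll check the object hypotheses by projecting models into both views.

```bash
cat > ov.py <<'E'
from h import *
import sys
def circ(c,r,z,n=40,ph=0):
    a=np.linspace(0,2*np.pi,n,endpoint=n>10)+ph; return np.c_[c[0]+r*np.cos(a),c[1]+r*np.sin(a),np.full(n,z)]
bx=(.4535,.349); u=np.array([.94,-.342]); v=np.array([.342,.94])
rect=np.array([[*(np.array(bx)+a*.018*u+b*.031*v),.022] for a,b in((1,1),(1,-1),(-1,-1),(-1,1))])
W=(.6215,.023); B=(.490,-.052); C=(.467,-.298)
mods=[(W,[circ(W,.015,0),circ(W,.015,.028)]),(B,[circ(B,.023,0),circ(B,.025,.059)]),(C,[circ(C,.021,.006),circ(C,.013,.121)]),(bx,[rect])]
rows=[]
for cam in["top","side"]:
    p=viewer.read_camera(cam); t=[]
    for c,cs in mods:
        o=np.round(pix(p,(c[0],c[1],.03))).astype(int)-25; o=np.clip(o,0,[509,369])
        im=cv2.resize(p["image"][o[1]:o[1]+50,o[0]:o[0]+50],(200,200),interpolation=cv2.INTER_CUBIC)
        for q in cs:
            uv=np.array([pix(p,P) for P in q]); uv=((uv-o+.5)*4-.5)
            cv2.polylines(im,[np.round(uv*8).astype(np.int32)],True,(255,0,255),1,cv2.LINE_AA,3)
        t.append(im)
    rows.append(np.hstack(t))
cv2.imwrite("pics/ov.png",np.vstack(rows)[:,:,::-1])
E
python3 ov.py
```

```text
(no output)
```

View pics/ov.png

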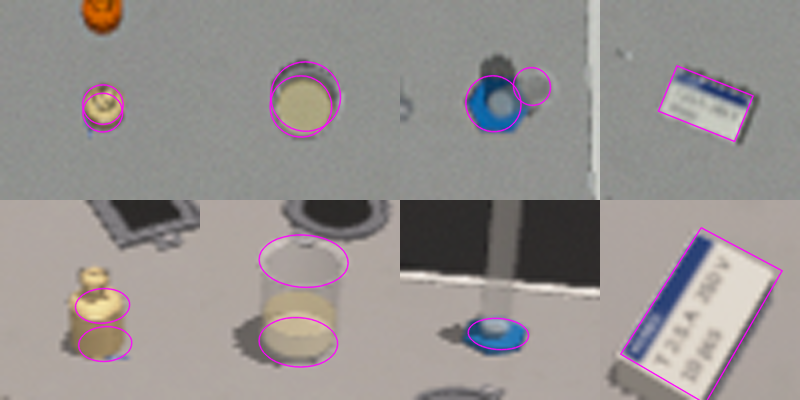

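The box and beaker overlays fit, the weight needs +1.5 mm in x, and the cylinder foot fits to within 1–2 mm. I'll do the cylinder first.

```bash
cat > to.py <<'E'
from h import *
import sys
# args: x y z [yaw]
def to(x,y,z,yaw=None,s=None):
    s=s or monitor.read_state(); M=R.from_rotvec(s["tcp_rot"]).as_matrix(); p=np.array(s["tool_pos"])
    d=M.T@(np.array([x,y,z])-p); y0=np.arctan2(M[1,0],M[0,0]); 
    t=0 if yaw is None else -((yaw-y0+np.pi)%(2*np.pi)-np.pi)
    print("shift",np.round(d,4),"turn",round(t,3),"| now",np.round(p,4),"yaw",round(y0,3),"t",s["time"],"w",round(s["width"],3),"gf",round(s["grip_force"],1),"q1,q6",np.round([s["q"][0],s["q"][5]],2))
if __name__=="__main__":
    a=list(map(float,sys.argv[1:])); to(*a)
E
python3 to.py .467 -.298 .17 .295
```

```text
shift [ 0.3603 -0.2542  0.0613] turn -0.0 | now [ 0.1961 -0.6459  0.2313] yaw 0.295 t 1.1 w 0.997 gf 0.0 q1,q6 [-1.31 -0.04]
```

Request:
step_arm:
  series: [0.36, -0.253, 0.06, 0, 0.36, -0.253, 0.06, 0, 0.36, -0.253, 0.06, 0, 0.36, -0.253, 0.06, 0, 0.36, -0.253, 0.06, 0, 0.36, -0.253, 0.06, 0, 0.36, -0.253, 0.06, 0, 0.36, -0.253, 0.06, 0]
  gripper: 1
  newtons: 50

```text
time: 2.1
tool_pos: [0.4687, -0.2957, 0.1707]
tcp_rot: [-3.105, -0.469, 0.0]
wrist_force: [-0.3, 0.3, 1.1]
width: 1.001
grip_force: 0.0
```

```bash
python3 to.py .467 -.298 .06 .295
```

```text
shift [-0.0023  0.0019  0.1107] turn 0.005 | now [ 0.4687 -0.2957  0.1707] yaw 0.3 t 2.1 w 1.001 gf 0.0 q1,q6 [-0.61  0.66]
```

Request:
step_arm:
  series: [-0.002, 0.002, 0.03, 0, -0.002, 0.002, 0.07, 0, -0.002, 0.002, 0.1, 0, -0.002, 0.002, 0.11, 0, -0.002, 0.002, 0.11, 0]

```text
time: 2.72
tool_pos: [0.4653, -0.3021, 0.0611]
tcp_rot: [-3.107, -0.46, 0.001]
wrist_force: [0.7, -0.9, 0.1]
width: 1.003
grip_force: 0.0
```

Request:
step_arm:
  series: [0, 0, 0, 0, 0, 0, 0, 0, 0, 0, 0, 0, 0, 0, 0, 0, 0, 0, 0, 0, 0, 0, 0, 0, 0, 0, 0, 0, 0, 0, 0, 0]
  gripper: 0
  newtons: 50

```text
time: 3.72
tool_pos: [0.4664, -0.3022, 0.062]
tcp_rot: [3.106, 0.461, 0.002]
wrist_force: [-0.7, -1.2, 4.7]
width: 0.271
grip_force: 48.9
```

```bash
python3 to.py .622 -.254 .13; python3 to.py .622 -.254 .063
```

```text
shift [ 0.163  -0.0008 -0.0679] turn 0 | now [ 0.4664 -0.3022  0.062 ] yaw 0.295 t 3.725 w 0.271 gf 48.9 q1,q6 [-0.62  0.66]
shift [ 0.1629 -0.0009 -0.0009] turn 0 | now [ 0.4664 -0.3022  0.062 ] yaw 0.295 t 3.725 w 0.271 gf 48.9 q1,q6 [-0.62  0.66]
```

Request:
step_arm:
  series: [0, 0, -0.015, 0, 0, 0, -0.04, 0, 0.02, 0, -0.05, 0, 0.055, 0, -0.05, 0, 0.095, 0, -0.05, 0, 0.13, 0, -0.05, 0, 0.155, 0, -0.05, 0, 0.163, 0, -0.05, 0]

```text
time: 4.72
tool_pos: [0.6233, -0.2529, 0.1106]
tcp_rot: [-3.106, -0.464, 0.001]
wrist_force: [0.0, 0.4, -0.7]
width: 0.272
grip_force: 48.8
```

```bash
python3 to.py .622 -.254 .065; python3 - <<'E'
from ortho import *
o=[]
for cam in["top","side"]:
    p=viewer.read_camera(cam); im,f=ortho(p,(.622,-.254),.03,.2,400); o.append(im)
cv2.imwrite("pics/c1.png",np.hstack(o)[:,:,::-1])
E
```

```text
shift [-0.0015  0.0007  0.0456] turn 0 | now [ 0.6233 -0.2529  0.1106] yaw 0.297 t 4.725 w 0.272 gf 48.8 q1,q6 [-0.42  0.85]
```

View pics/c1.png

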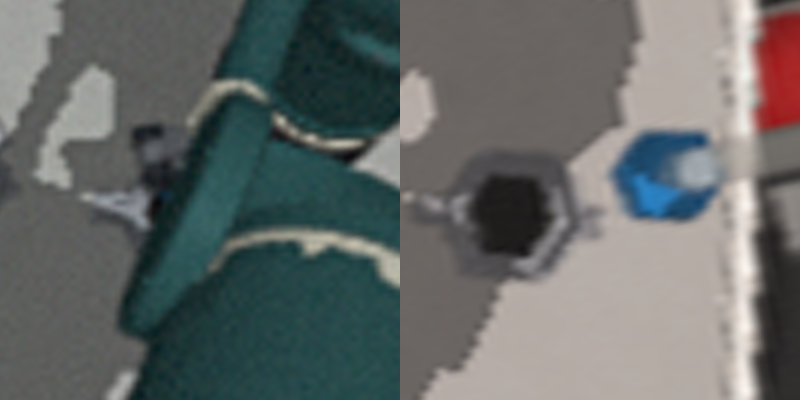

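The foot hangs clear beside the hex recess in the parallax view, where it's expected. It's upright, so I'll lower it.

Request:
step_arm:
  series: [-0.001, 0, 0.015, 0, -0.002, 0, 0.032, 0, -0.002, 0, 0.042, 0, -0.002, 0, 0.0475, 0, -0.002, 0, 0.0475, 0, -0.002, 0, 0.0475, 0]

```text
time: 5.58
tool_pos: [0.6199, -0.2552, 0.064]
tcp_rot: [3.107, 0.461, 0.0]
wrist_force: [-0.9, -0.7, 2.2]
width: 0.273
grip_force: 49.2
```

Request:
step_arm:
  series: [0, 0, 0, 0, 0, 0, 0, 0, 0, 0, 0, 0, 0, 0, 0, 0, 0, 0, 0, 0, 0, 0, 0, 0]
  gripper: 1

```text
time: 6.32
tool_pos: [0.6198, -0.2549, 0.0638]
tcp_rot: [-3.107, -0.461, 0.0]
wrist_force: [0.6, -0.7, -0.2]
width: 0.996
grip_force: 0.0
```

Request:
step_arm:
  series: [0, 0, -0.03, 0, 0, 0, -0.07, 0, 0, 0, -0.12, 0, 0, 0, -0.15, 0, 0, 0, -0.15, 0]

```text
time: 6.95
tool_pos: [0.622, -0.2559, 0.2181]
tcp_rot: [3.103, 0.461, 0.01]
wrist_force: [0.0, -0.6, -0.4]
width: 1.002
grip_force: 0.0
```

```bash
python3 to.py .49 -.052 .21 ; python3 - <<'E'
from ortho import *
o=[]
p=viewer.read_camera("side")
for z in (.002,.008): o.append(ortho(p,(.622,-.254),z,.13,400)[0])
cv2.imwrite("pics/c2.png",np.hstack(o)[:,:,::-1])
E
```

```text
shift [-0.0671 -0.2335  0.0066] turn 0 | now [ 0.622  -0.2559  0.2181] yaw 0.295 t 6.95 w 1.002 gf 0.0 q1,q6 [-0.43  0.85]
```

View pics/c2.png

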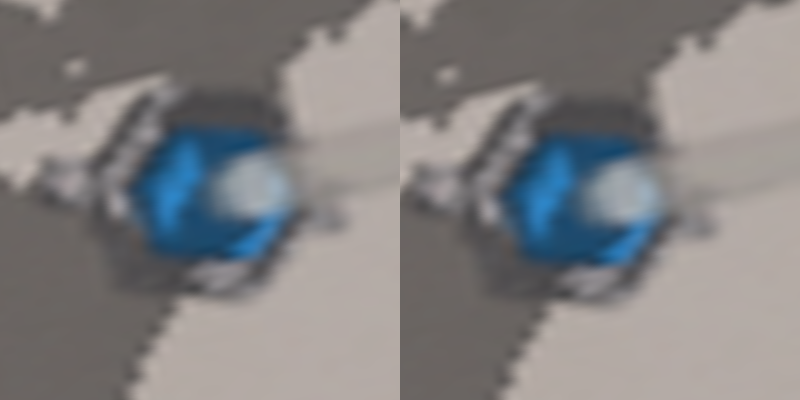

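The hex foot sits inside the recess, centred at about (213,195) in the tile against (200,195) for the holder. Next is the beaker.

Request:
step_arm:
  series: [-0.065, -0.232, 0.05, 0, -0.065, -0.232, 0.08, 0, -0.065, -0.232, 0.1, 0, -0.065, -0.232, 0.113, 0, -0.065, -0.232, 0.113, 0, -0.065, -0.232, 0.113, 0, -0.065, -0.232, 0.113, 0, -0.065, -0.232, 0.113, 0]

```text
time: 8.0
tool_pos: [0.4923, -0.0531, 0.1022]
tcp_rot: [3.107, 0.459, 0.005]
wrist_force: [0.5, -0.7, -1.1]
width: 1.0
grip_force: 0.0
```

```bash
python3 to.py .49 -.052 .022 .295
```

```text
shift [-0.0022 -0.0018  0.0802] turn -0.001 | now [ 0.4923 -0.0531  0.1022] yaw 0.294 t 8.0 w 1.0 gf 0.0 q1,q6 [-0.16  1.12]
```

Request:
step_arm:
  series: [-0.001, -0.001, 0.025, 0, -0.001, -0.001, 0.055, 0, -0.001, -0.001, 0.075, 0, -0.001, -0.001, 0.079, 0, -0.001, -0.001, 0.079, 0]

```text
time: 8.62
tool_pos: [0.4899, -0.0517, 0.0224]
tcp_rot: [3.107, 0.46, 0.002]
wrist_force: [1.2, -0.4, 0.4]
width: 1.004
grip_force: 0.0
```

Request:
step_arm:
  series: [0, 0, 0, 0, 0, 0, 0, 0, 0, 0, 0, 0, 0, 0, 0, 0, 0, 0, 0, 0, 0, 0, 0, 0]
  gripper: 0
  newtons: 40

```text
time: 9.38
tool_pos: [0.4901, -0.0514, 0.0229]
tcp_rot: [3.107, 0.462, 0.003]
wrist_force: [-0.9, -2.1, 6.2]
width: 0.564
grip_force: 40.9
```

```bash
python3 to.py .482 -.1925 .024
```

```text
shift [-0.0488  0.1326 -0.001 ] turn 0 | now [ 0.4901 -0.0514  0.0229] yaw 0.295 t 9.375 w 0.564 gf 40.9 q1,q6 [-0.15  1.12]
```

Request:
step_arm:
  series: [0, 0, -0.012, 0, 0, 0, -0.03, 0, -0.007, 0.02, -0.04, 0, -0.02, 0.055, -0.04, 0, -0.035, 0.095, -0.04, 0, -0.046, 0.125, -0.04, 0, -0.049, 0.1325, -0.04, 0, -0.049, 0.1325, -0.04, 0]

```text
time: 10.38
tool_pos: [0.4803, -0.192, 0.0618]
tcp_rot: [-3.107, -0.459, 0.0]
wrist_force: [0.5, -0.3, -0.3]
width: 0.567
grip_force: 41.5
```

Request:
step_arm:
  series: [0, 0, 0.012, 0, 0, 0, 0.025, 0, 0, 0, 0.034, 0, 0, 0, 0.0375, 0, 0, 0, 0.0375, 0, 0, 0, 0.0375, 0]

```text
time: 11.12
tool_pos: [0.48, -0.1912, 0.0247]
tcp_rot: [-3.106, -0.461, 0.003]
wrist_force: [-2.5, 3.5, 8.6]
width: 0.568
grip_force: 40.5
```

```bash
python3 to.py .482 -.1925 .024; python3 - <<'E'
from ortho import *
o=[]
p=viewer.read_camera("side")
o.append(ortho(p,(.482,-.1925),.002,.16,400)[0])
q=viewer.read_camera("top");o.append(ortho(q,(.622,-.2),.05,.3,400)[0])
cv2.imwrite("pics/b1.png",np.hstack(o)[:,:,::-1])
E
```

```text
shift [0.0015 0.0018 0.0007] turn 0 | now [ 0.48   -0.1912  0.0247] yaw 0.295 t 11.125 w 0.568 gf 40.5 q1,q6 [-0.43  0.85]
```

View pics/b1.png

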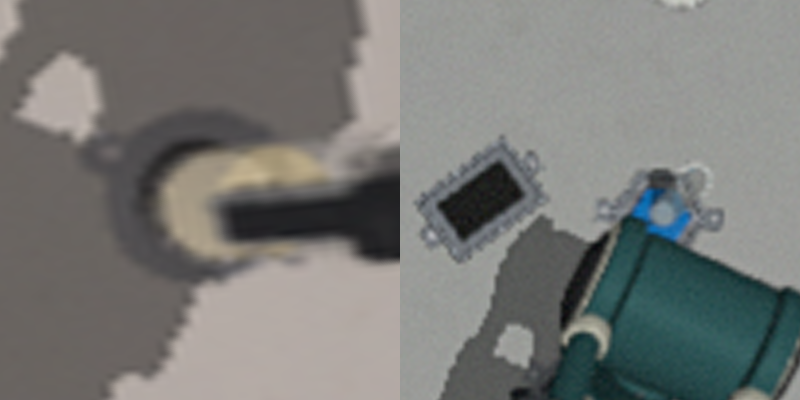

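The beaker is inside the wide recess. The hex foot is well seated in the top view. Releasing now.

Request:
step_arm:
  series: [0, 0, 0, 0, 0, 0, 0, 0, 0, 0, 0, 0, 0, 0, 0, 0, 0, 0, 0, 0, 0, 0, 0, 0]
  gripper: 1

```text
time: 11.98
tool_pos: [0.4805, -0.1922, 0.0243]
tcp_rot: [-3.107, -0.461, 0.0]
wrist_force: [0.4, 0.4, -0.1]
width: 0.998
grip_force: 0.0
```

Request:
step_arm:
  series: [0, 0, -0.03, 0, 0, 0, -0.08, 0, 0, 0, -0.13, 0, 0, 0, -0.15, 0, 0, 0, -0.15, 0]

```text
time: 12.6
tool_pos: [0.4821, -0.1929, 0.1767]
tcp_rot: [3.105, 0.461, 0.007]
wrist_force: [0.6, 0.1, -0.8]
width: 0.999
grip_force: 0.0
```

```bash
python3 to.py .623 .023 .12 .295
```

```text
shift [ 0.1973 -0.1658  0.0569] turn -0.0 | now [ 0.4821 -0.1929  0.1767] yaw 0.295 t 12.6 w 0.999 gf 0.0 q1,q6 [-0.43  0.85]
```

Request:
step_arm:
  series: [0.199, -0.166, 0.055, 0, 0.199, -0.166, 0.055, 0, 0.199, -0.166, 0.055, 0, 0.199, -0.166, 0.055, 0, 0.199, -0.166, 0.055, 0, 0.199, -0.166, 0.055, 0, 0.199, -0.166, 0.055, 0, 0.199, -0.166, 0.055, 0]

```text
time: 13.6
tool_pos: [0.6222, 0.023, 0.1196]
tcp_rot: [3.108, 0.459, 0.0]
wrist_force: [0.3, -1.3, 0.3]
width: 1.0
grip_force: 0.0
```

```bash
python3 to.py .623 .023 .016 .295
```

```text
shift [7.000e-04 1.000e-04 1.036e-01] turn -0.002 | now [0.6222 0.023  0.1196] yaw 0.293 t 13.6 w 1.0 gf 0.0 q1,q6 [-0.    1.28]
```

Request:
step_arm:
  series: [0, 0, 0.03, 0, 0, 0, 0.07, 0, 0, 0, 0.095, 0, 0, 0, 0.1035, 0, 0, 0, 0.1035, 0, 0, 0, 0.1035, 0]

```text
time: 14.35
tool_pos: [0.6241, 0.0242, 0.0175]
tcp_rot: [3.107, 0.461, 0.004]
wrist_force: [0.0, 0.3, 0.0]
width: 0.999
grip_force: 0.0
```

Request:
step_arm:
  series: [0, 0, 0, 0, 0, 0, 0, 0, 0, 0, 0, 0, 0, 0, 0, 0, 0, 0, 0, 0, 0, 0, 0, 0, 0, 0, 0, 0]
  gripper: 0
  newtons: 60

```text
time: 15.22
tool_pos: [0.6237, 0.0243, 0.0167]
tcp_rot: [3.107, 0.461, 0.003]
wrist_force: [0.4, -0.9, 5.6]
width: 0.316
grip_force: 59.3
```

```bash
python3 to.py .46 .205 .018
```

```text
shift [-0.1042 -0.2205 -0.0016] turn 0 | now [0.6237 0.0243 0.0167] yaw 0.295 t 15.225 w 0.316 gf 59.3 q1,q6 [-0.    1.28]
```

Request:
step_arm:
  series: [0, 0, -0.02, 0, 0, 0, -0.06, 0, 0, 0, -0.09, 0, -0.02, -0.042, -0.09, 0, -0.042, -0.09, -0.09, 0, -0.065, -0.138, -0.09, 0, -0.088, -0.186, -0.09, 0, -0.104, -0.2205, -0.09, 0]

```text
time: 16.23
tool_pos: [0.4564, 0.2064, 0.1057]
tcp_rot: [-3.107, -0.463, 0.003]
wrist_force: [0.3, -0.9, -4.0]
width: 0.32
grip_force: 59.8
```

Request:
step_arm:
  series: [0, 0, 0.01, 0, 0, 0, 0.04, 0, 0, 0, 0.068, 0, 0, 0, 0.084, 0, 0, 0, 0.0875, 0, 0, 0, 0.0875, 0, 0, 0, 0.0875, 0]

```text
time: 17.1
tool_pos: [0.4599, 0.2051, 0.0187]
tcp_rot: [3.108, 0.461, 0.001]
wrist_force: [-0.5, -1.6, -0.3]
width: 0.315
grip_force: 60.1
```

Request:
step_arm:
  series: [0, 0, 0, 0, 0, 0, 0, 0, 0, 0, 0, 0, 0, 0, 0, 0, 0, 0, 0, 0, 0, 0, 0, 0]
  gripper: 1

```text
time: 17.85
tool_pos: [0.4591, 0.2053, 0.0183]
tcp_rot: [3.108, 0.461, -0.0]
wrist_force: [-0.7, 1.0, -0.1]
width: 0.994
grip_force: 0.0
```

Request:
step_arm:
  series: [0, 0, -0.03, 0, 0, 0, -0.07, 0, 0, 0, -0.1, 0, 0, 0, -0.1, 0]

```text
time: 18.35
tool_pos: [0.4615, 0.2062, 0.1214]
tcp_rot: [-3.106, -0.461, -0.01]
wrist_force: [0.2, 0.6, -0.4]
width: 1.002
grip_force: 0.0
```

```bash
python3 to.py .4535 .349 .11 1.222; python3 to.py .4535 .349 .11 1.222
```

```text
shift [ 0.0337 -0.139   0.0116] turn -0.927 | now [0.4615 0.2062 0.1214] yaw 0.295 t 18.35 w 1.002 gf 0.0 q1,q6 [0.37 1.65]
shift [ 0.0337 -0.139   0.0116] turn -0.927 | now [0.4615 0.2062 0.1214] yaw 0.295 t 18.35 w 1.002 gf 0.0 q1,q6 [0.37 1.65]
```

Request:
step_arm:
  series: [0.036, -0.1395, 0.008, -0.18, 0.036, -0.1395, 0.008, -0.36, 0.036, -0.1395, 0.008, -0.54, 0.036, -0.1395, 0.008, -0.72, 0.036, -0.1395, 0.008, -0.9, 0.036, -0.1395, 0.008, -0.927, 0.036, -0.1395, 0.008, -0.927, 0.036, -0.1395, 0.008, -0.927]

```text
time: 19.35
tool_pos: [0.453, 0.349, 0.11]
tcp_rot: [-2.575, -1.8, 0.001]
wrist_force: [-0.3, 0.4, 0.1]
width: 1.003
grip_force: 0.0
```

```bash
python3 to.py .4535 .349 .009 1.222; python3 - <<'E'
from ortho import *
o=[]
p=viewer.read_camera("side"); q=viewer.read_camera("top")
o=[ortho(p,(.46,.205),.006,.13,260)[0],ortho(q,(.46,.205),.006,.13,260)[0],ortho(q,(.482,-.1925),.03,.13,260)[0]]
cv2.imwrite("pics/w1.png",np.hstack(o)[:,:,::-1])
E
```

```text
shift [0.0002 0.0005 0.101 ] turn -0.002 | now [0.453 0.349 0.11 ] yaw 1.22 t 19.35 w 1.003 gf 0.0 q1,q6 [0.61 0.96]
```

View pics/w1.png

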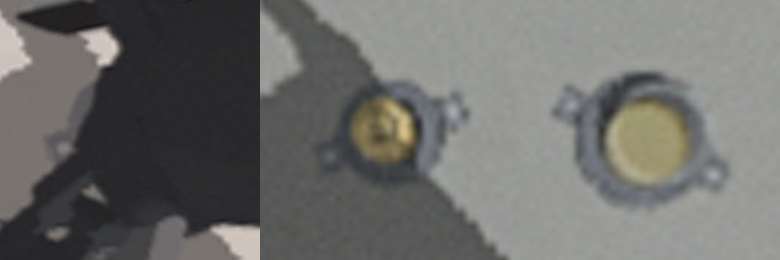

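The weight is in the narrow recess and the beaker in the wide one. Now the box.

Request:
step_arm:
  series: [0, 0.0005, 0.03, 0, 0, 0.0005, 0.07, 0, 0, 0.0005, 0.093, 0, 0, 0.0005, 0.0995, 0, 0, 0.0005, 0.0995, 0, 0, 0.0005, 0.0995, 0]

```text
time: 20.2
tool_pos: [0.4547, 0.3498, 0.0122]
tcp_rot: [2.573, 1.802, 0.004]
wrist_force: [-0.5, 0.0, 0.6]
width: 0.998
grip_force: 0.0
```

Request:
step_arm:
  series: [0, 0, 0, 0, 0, 0, 0, 0, 0, 0, 0, 0, 0, 0, 0, 0, 0, 0, 0, 0, 0, 0, 0, 0, 0, 0, 0, 0]
  gripper: 0
  newtons: 40

```text
time: 21.08
tool_pos: [0.4541, 0.3494, 0.0115]
tcp_rot: [2.573, 1.802, 0.002]
wrist_force: [0.8, 0.4, 5.2]
width: 0.407
grip_force: 41.7
```

```bash
python3 to.py .634 -.115 .012 2.2
```

```text
shift [-0.3749  0.3279 -0.0007] turn -0.978 | now [0.4541 0.3494 0.0115] yaw 1.222 t 21.075 w 0.407 gf 41.7 q1,q6 [0.61 0.96]
```

Request:
step_arm:
  series: [0, 0, -0.025, 0, 0, 0, -0.07, 0, -0.011, 0.01, -0.11, -0.03, -0.041, 0.036, -0.12, -0.11, -0.079, 0.069, -0.12, -0.21, -0.116, 0.102, -0.12, -0.3, -0.154, 0.134, -0.12, -0.4, -0.187, 0.164, -0.12, -0.49]

```text
time: 22.08
tool_pos: [0.5433, 0.1154, 0.1299]
tcp_rot: [-2.056, -2.374, 0.002]
wrist_force: [0.4, -0.2, -0.5]
width: 0.408
grip_force: 41.1
```

Request:
step_arm:
  series: [0, 0, 0, 0, 0, 0, 0, 0]

```text
time: 22.32
tool_pos: [0.543, 0.1173, 0.13]
tcp_rot: [-2.06, -2.37, 0.001]
wrist_force: [-0.3, -0.4, -0.6]
width: 0.409
grip_force: 41.0
```

```bash
python3 to.py .634 -.115 .132 2.2
```

```text
shift [-0.2427  0.0578 -0.0022] turn -0.49 | now [0.543  0.1173 0.13  ] yaw 1.71 t 22.325 w 0.409 gf 41.0 q1,q6 [0.17 0.03]
```

Request:
step_arm:
  series: [-0.03, 0.007, 0, -0.06, -0.07, 0.017, 0, -0.14, -0.115, 0.027, 0, -0.23, -0.16, 0.038, 0, -0.32, -0.2, 0.048, 0, -0.41, -0.23, 0.055, 0, -0.47, -0.2425, 0.058, 0, -0.49, -0.2425, 0.058, 0, -0.49]

```text
time: 23.32
tool_pos: [0.6351, -0.1138, 0.1304]
tcp_rot: [-1.423, -2.8, -0.0]
wrist_force: [0.4, -0.1, -1.5]
width: 0.409
grip_force: 41.1
```

```bash
python3 to.py .634 -.115 .0135 2.2
```

```text
shift [-0.0004 -0.0015  0.1169] turn 0.001 | now [ 0.6351 -0.1138  0.1304] yaw 2.201 t 23.325 w 0.409 gf 41.1 q1,q6 [-0.22 -0.85]
```

Request:
step_arm:
  series: [0, -0.001, 0.02, 0, 0, -0.001, 0.055, 0, 0, -0.001, 0.085, 0, 0, -0.001, 0.105, 0, 0, -0.001, 0.1175, 0, 0, -0.001, 0.1175, 0, 0, -0.001, 0.1175, 0]

```text
time: 24.2
tool_pos: [0.635, -0.1152, 0.0137]
tcp_rot: [1.422, 2.8, 0.001]
wrist_force: [0.7, 0.2, -0.7]
width: 0.408
grip_force: 42.9
```

Request:
step_arm:
  series: [0, 0, 0, 0, 0, 0, 0, 0, 0, 0, 0, 0, 0, 0, 0, 0, 0, 0, 0, 0, 0, 0, 0, 0]
  gripper: 1

```text
time: 24.95
tool_pos: [0.6344, -0.1153, 0.0133]
tcp_rot: [-1.422, -2.801, 0.0]
wrist_force: [0.7, 0.2, -0.1]
width: 0.999
grip_force: 0.0
```

Request:
step_arm:
  series: [0, 0, -0.03, 0, 0, 0, -0.08, 0, 0, 0, -0.14, 0, 0, 0, -0.2, 0, -0.1, 0, -0.2, 0, -0.2, 0, -0.2, 0, -0.2, 0, -0.2, 0, -0.2, 0, -0.2, 0]

```text
time: 25.95
tool_pos: [0.7532, -0.2804, 0.2114]
tcp_rot: [-1.426, -2.798, 0.001]
wrist_force: [-0.4, -0.3, 0.2]
width: 1.003
grip_force: 0.0
```

```bash
python3 to.py .634 -.115 .2; python3 - <<'E'
from ortho import *
rows=[]
for cam in["side","top"]:
    p=viewer.read_camera(cam)
    rows.append(np.hstack([ortho(p,c,.006,.13,200)[0] for c in((.482,-.1925),(.46,.205),(.622,-.254),(.634,-.115))]))
cv2.imwrite("pics/fin.png",np.vstack(rows)[:,:,::-1])
E
```

```text
shift [0.2039 0.0008 0.0114] turn 0 | now [ 0.7532 -0.2804  0.2114] yaw 2.199 t 25.95 w 1.003 gf 0.0 q1,q6 [-0.39 -1.01]
```

View pics/fin.png

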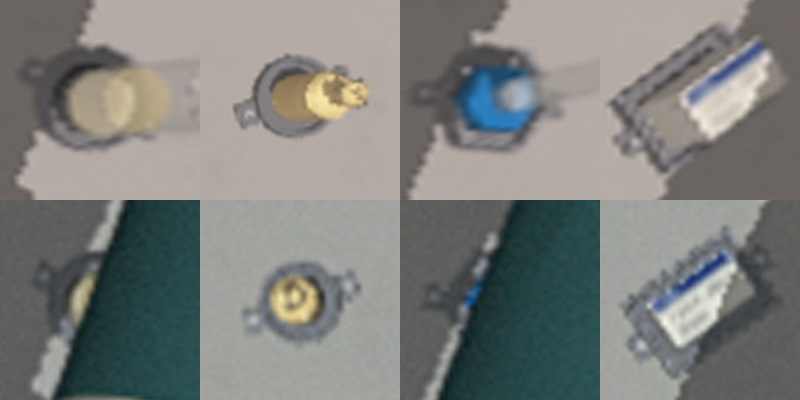

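All four stand inside their lips: the beaker (tile 1), weight (2), cylinder foot (3) and box aligned with its holder (4). The arm is clear, so I'm handing in.

```bash
python3 -c "
from workcell import job
print(job.finish_job())"
```

```text
the job is handed in; nothing more can be done
None
```

I placed the beaker, brass weight, measuring cylinder and box each in its matching holder and handed the job in at about 26 s; the last pictures show all four upright inside their lips, and no verdict came back.

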